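# Put the slotted plate and the scraper away in the bench tray and lock the keeper

## Robot

A 6-joint arm with a two-finger parallel gripper is mounted at the origin on the work surface. World frame = base frame: x ahead of the robot, y to its left, z up, the work surface at z = 0. Lengths are in m, angles in degrees, forces in N, time in s.
With the tool pointing down it reaches from about 0.3 to 0.75 m from the base axis. Payload 8.5 kg.
Tool frame: the origin (TCP) lies at the very end of the fingers, on their centre line; the grasp point (between the pads) lies env.pinch_z behind it (env.pinch_z is the distance from the TCP to the grasp point, in m); z points along the fingers, y is the line along which they close (so a half turn about z gives the same grasp; the last joint's range is limited). The gripper opens to 85 mm and grips with 20 to 120 N. Pads are 22 mm wide; open, the fingers measure 114 mm over their backs; the gripper's body (76 mm by 85 mm) begins 54 mm behind the grasp point. The pads swing forward as they close: fully open they stand 13 mm farther back than shut.
Start: joints at [51.893, 21.807, 74.336, -0, 83.858, -12.336], TCP at [0.239, 0.495, 0.231] pointing down, gripper open.
Joint ranges: [-178.18, 178.18], [-50.72, 133.34], [12.68, 142.11], [-81.47, 261.47], [9.98, 163.14], [-165.26, 165.26]. Speed limits (degrees/s): [136.94, 136.94, 180, 180, 180, 180].

## Interface

Orientations are given as a 3x3 rotation matrix whose columns are the frame's x, y, z axes.
In Python, from rig import telemetry, get_image, env gives the robot as it stands. The module is installed in compiled form; this text tells all that it offers.
- The arm moves only by the tool apply_moves, never from a script. Its argument "series" is a list of rows, each a list of 7 numbers: the shift along the tool's x, y, z in mm, then the turn, a rotation vector about the tool's x, y, z in degrees, then the opening, from 0 (shut) to 1 (fully open). A call has 1 to 12 rows; each row shifts and turns the commanded pose from where the row before left it, along the tool's axes as they then stand; what a row does not reach is not made up. A row lasts 1/8 s, in which the tool goes at most 62.5 mm and 10.7 degrees, less where a joint would pass 70% of its speed; a pose out of reach is approached as far as the arm can. A call with a gripper value outside its range is refused whole. The fingers move at their own pace and stop on an object; "grip_force" is the grip in N (left out, the last holds). Time passes only in rows, so rows that do not move let the fingers close. It gives the time, the measured TCP pose, the force, the opening and the grip force at its end, in the units of the state.
- telemetry.observe(): the state, without advancing time (a new reading comes with each control period).
- get_image(name): name is "scene" or "top" or "wrist"; returns a dict with "frame" (480x640x3 uint8, red, green, blue), "z_map" (480x640 float32, m along the optical axis (not along the pixel's ray), 0 where there is no reading), "vertical_fov" (degrees; the focal length in pixels is half the picture's height over the tangent of half this angle, whatever the lens; pixels are square), "cx", "cy" (the principal point, pixels), "dist" ([k1, k2, p1, p2, k3] as OpenCV has them; the pictures are not rectified), "eye" and "attitude" of the camera in the world; the wrist camera has in their place "mount" (4x4, takes a point from camera to tool coordinates, whose origin is the TCP and whose axes are the flange's). Camera axes: x right, y up, looking along -z (the intrinsics and any distortion apply to the point x, -y, -z); pixel columns grow to the right and rows downward; lengths in m; the calibration is good to about 2 mm. A picture is of the moment at which its call begins: read the wrist's pose just before it.
- env.close_job(): hands the job in; it is judged then, once.
The state is a dict: "time_s": time; "q": joint angles; "qvel": joint speeds; "joint_efforts": joint torques, N m; "position": TCP position; "tool_rot": TCP orientation; "ft_force": force on the tool from outside, world axes, zero at the start; "wrist_torque": the same for the moment, N m; "grip_width": finger opening in m; "gripper_force": force on a finger pad.
Only numpy, scipy, OpenCV 4.12 (cv2) and the standard library are available. Lean on these libraries where they do the work, as an engineer would, in place of code of your own. Each camera call takes 0.05 s, during which the arm holds its last target. There are 200 camera calls.

## Task

Slide the slotted aluminium plate along the tray's red floor into its three-walled bay, fully home against the back wall; then press the yellow keeper knob down and, holding it down, turn it clockwise (from above) to its stop and let it spring up, so that its nose locks the bay's mouth. Before or after, lay the scraper flat in its own compartment, blade in the wide part. Leave the spray can, white tub and grinding disc alone.

Things in the scene. Friction and masses are not known exactly. Their poses are not given: they have to be found in the camera images.
- tray: Fixed low tray, red floor, top at z 6 mm, spanning x -118..112, y -233..209 mm; origin on the bench. Black walls, 6 mm thick, rise 14 mm above the floor. Near row (axis x -45): plate bay. Far row (axis x 68): scraper compartment. The part y < 0 has no walls: the plate starts there. Keeper on a grey housing, radius 20, top z 25 mm, at x 42, y 0.
- bay_home (a point): On the floor of the plate bay (tray x -45, y 82, z 6 mm; axes as the tray's): where the plate's origin lies when fully home. The bay is open to -y: inner width 96 mm, side walls from y 20 to the back wall's face at y 152 mm (tray frame), mouth flared 25 mm out on the -x side (down to y -7), 12 mm on the other. The plate is pushed along +y.
- plate: Loose flat aluminium plate, 88 (x) by 140 (y) by 10 mm thick, two 30 by 40 mm through slots at y -30 and 30 mm, 0.2 to 0.4 kg; ends alike. Origin: centre of its underside. Starts flat on the tray's bare floor, askew by up to 0.25 rad, 0 to 18 mm to the -x side of the bay's axis. Home, its tail sticks 8 mm out of the bay's side walls.
- keeper (a joint): Turn of the yellow keeper, rad: 0 to 0.08 open (start), 1.3 closed at the stop; grows clockwise seen from above. It is barred from turning past about 0.3 unless pressed down at least 5 mm, and springs up again only past about 1.1. Closed, its nose points to tray -x across the bay's mouth, 7 mm behind the plate.
- keeper_press (a joint): How far the keeper is pressed down, m: 0 up, 0.006 fully down (spring, 3 N to 7 N).
- keeper_grip (a point): Grip point on the keeper's vertical axis (tray x 42, y 0), 63 mm above the bench when up. The grip is an upright bar 12 mm thick, 50 long, 32 to 72 mm above the bench. Axes turn with the keeper and equal the tray's at joint 0; the bar, and below it the nose (60 mm out, underside 13 mm above the bench), lie along (-0.27, -0.96, 0) in them.
- scraper: Loose scraper lying flat: wooden handle 98 long, 26 wide, 16 mm thick (x -82..16 mm) and steel blade 60 wide, 4 mm thick (x 26..82 mm), 164 mm overall along x, blade to +x, z up; 0.12 kg. Origin at mid-length on the underside. Starts on the bench to the left (+y) of the tray.
- slot_home (a point): On the floor of the scraper compartment (tray x 68, y 114, z 6 mm; axes as the tray's): where the scraper's origin lies when in place, blade to +y. Inside, in tray y: narrow part 28..122 mm, 36 mm wide, for the handle, with walls only at 28..44 and 116..122 (finger room between); wide part 122..200 mm, 70 mm wide, for the blade.
- spray: Bystander: orange-banded spray can, radius 30, height 170 mm, upright; origin at its foot.
- tub: Bystander: white open tub, rim radius 45, height 70 mm; origin at its foot.
- disc: Bystander: black grinding disc with green centre, radius 50, 6 mm thick, lying flat on the bench beyond the tray; origin under its middle.
Mind the look-alikes: they are no part of the job. Of the things that look like the scraper, the smaller one is meant. Several things have the shape of the plate; the one meant has the colours described above.

How it is judged (in metres and radians):
On the way, in this order (a step that is already met when the one before it is completed fails the run):
1. the plate is fully home in its bay with the keeper still open (x of plate in the frame of bay_home between -0.008 and 0.008 m and y of plate in the frame of bay_home between -0.005 and 0.005 m and z of plate in the frame of bay_home between -0.003 and 0.004 m and angle between the y axis of plate and the y axis of tray, either way round below 0.09 rad and value of joint keeper below 0.5 rad), for 0.1 s.
2. the plate still home, the keeper is pressed down before it is turned (x of plate in the frame of bay_home between -0.008 and 0.008 m and y of plate in the frame of bay_home between -0.005 and 0.005 m and z of plate in the frame of bay_home between -0.003 and 0.004 m and angle between the y axis of plate and the y axis of tray, either way round below 0.09 rad and value of joint keeper_press above 0.004 m and value of joint keeper below 0.6 rad), for 0.05 s.
At the end, for the whole second after the job is handed in: The plate lies flat on the tray floor within 5 mm of fully home and 8 mm of the bay's axis; the keeper is turned past 1.1 rad and has sprung up (pressed under 2.5 mm); the scraper lies flat on the floor of its compartment (within 10 mm of its place, tilt under 0.07 rad); all at rest (x of plate in the frame of bay_home between -0.008 and 0.008 m and y of plate in the frame of bay_home between -0.005 and 0.005 m and z of plate in the frame of bay_home between -0.003 and 0.004 m and angle between the y axis of plate and the y axis of tray, either way round below 0.09 rad and x of scraper in the frame of slot_home between -0.01 and 0.01 m and y of scraper in the frame of slot_home between -0.01 and 0.01 m and z of scraper in the frame of slot_home between -0.003 and 0.004 m and angle between the x axis of scraper and the y axis of tray, either way round below 0.2 rad and angle between scraper's own z axis and vertical below 0.07 rad and value of joint keeper above 1.1 rad and value of joint keeper_press below 0.0025 m and linear speed of each of plate, scraper below 0.02 m/s); the robot touches nothing.
It fails at once if the spray can, tub or disc is moved more than 40 mm (distance of any of spray, tub, disc from where it was at the start of the episode above 0.04 m).
It also fails if it takes over 67 s, if anything falls off the work surface, if the arm or the gripper's body presses on something with over 40 N, if the wrist force passes 120 N, or if a joint passes its speed limit or range.

## Working session

There is one attempt and no reset: what is moved stays moved. The work goes in short steps, Python scripts to look and compute and a tool call to move; the robot and the scene stay as the last step left them, time stands still between calls to the robot, and variables do not carry over. Pictures are saved under pics/ and viewed, at most 10 in all, crops included, and the job is handed in when it is done.

Besides the shell and the picture viewer there is one more tool, called after "Call:" as a command line: name --pt "numbers of a row" for each row, then --argument value for the rest. apply_moves: Moves the arm, as the interface text tells. Its arguments: {"type":"object","properties":{"series":{"type":"array"},"grip_force":{"type":"number"}},"required":["series"]}

```bash
mkdir -p pics
cat > h.py <<'E'
import numpy as np, cv2
from rig import telemetry, get_image, env
def K(im):
    f=240/np.tan(np.radians(im["vertical_fov"])/2)
    return np.array([[f,0,im["cx"]],[0,f,im["cy"]],[0,0,1]]),np.array(im["dist"],float)
def pose(im,st=None):
    if "mount" in im:
        T=np.eye(4);T[:3,:3]=st["tool_rot"];T[:3,3]=st["position"];T=T@np.array(im["mount"]);return T[:3,3],T[:3,:3]
    return np.array(im["eye"]),np.array(im["attitude"])
def rays(im,px,st=None):
    k,d=K(im);e,R=pose(im,st)
    u=cv2.undistortPoints(np.array(px,float).reshape(-1,1,2),k,d).reshape(-1,2)
    return e,np.c_[u[:,0],-u[:,1],-np.ones(len(u))]@R.T
def onplane(im,px,z,st=None):
    e,r=rays(im,px,st); return e+r*((z-e[2])/r[:,2])[:,None]
def bydepth(im,px,st=None):
    e,r=rays(im,px,st); px=np.array(px).astype(int).reshape(-1,2)
    return e+r*im["z_map"][px[:,1],px[:,0]][:,None]
E
python3 - <<'E'
from h import *
import pickle
s=telemetry.observe();print(s,env.pinch_z)
for n in("top","scene","wrist"):
    s=telemetry.observe();im=get_image(n);pickle.dump((im,s),open(n+".pkl","wb"));cv2.imwrite(f"pics/{n}0.png",im["frame"][:,:,::-1])
    print(n,pose(im,s),im["vertical_fov"],im["dist"])
E
```

```text
{'time_s': 0.0, 'q': array([ 5.18901120e+01,  2.18417058e+01,  7.43857550e+01,  1.17291521e-04,
        8.38587715e+01, -1.23361482e+01]), 'qvel': array([-0.07129119,  0.02704254, -0.00741885,  0.02444046,  0.05488664,
        0.12143555]), 'joint_efforts': array([ 2.20973750e-03, -4.48451579e+01, -2.31275189e+01, -6.07091124e-05,
        4.68416591e-03, -7.49776092e-06]), 'position': array([0.23896473, 0.4950402 , 0.23069918]), 'tool_rot': array([[-9.00517909e-01,  4.34817927e-01, -9.30467725e-04],
       [ 4.34818802e-01,  9.00517190e-01, -1.18294990e-03],
       [ 3.23534356e-04, -1.46985243e-03, -9.99998867e-01]]), 'ft_force': array([-0.37374282, -0.20593135,  1.39463277]), 'wrist_torque': array([ 0.00921272, -0.0371109 ,  0.03285148]), 'gripper_force': 0.0, 'grip_width': 0.08537544751074244} 0.0187
top (array([0.44115141, 0.16032218, 1.05648534]), array([[ 6.17795488e-03,  9.89888620e-01, -1.41712220e-01],
       [-9.99980905e-01,  6.09401715e-03, -1.02629596e-03],
       [-1.52321990e-04,  1.41715854e-01,  9.89907366e-01]])) 50.17557294404578 [-0.10627146  0.          0.          0.          0.        ]
scene (array([1.34020453, 0.5935977 , 0.7037296 ]), array([[-0.53795022, -0.47983549,  0.69308546],
       [ 0.8427379 , -0.32568821,  0.42862574],
       [ 0.02005992,  0.8146687 ,  0.5795796 ]])) 48.256445715590644 [0.04830738 0.         0.         0.         0.        ]
wrist (array([0.17788129, 0.52552128, 0.37362319]), array([[ 4.35379901e-01, -8.67281682e-01, -2.41385224e-01],
       [ 9.00246500e-01,  4.19209923e-01,  1.17555437e-01],
       [-7.62595771e-04, -2.68487477e-01,  9.63282873e-01]])) 59.78251822054029 [-0.09205725  0.          0.          0.          0.        ]
```

View pics/top0.png

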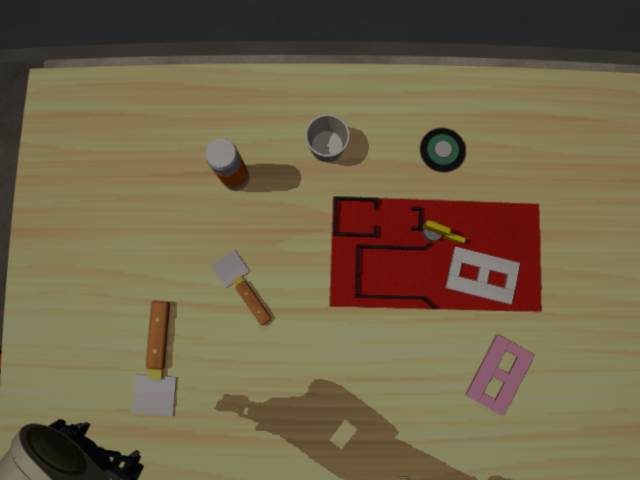

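View pics/scene0.png

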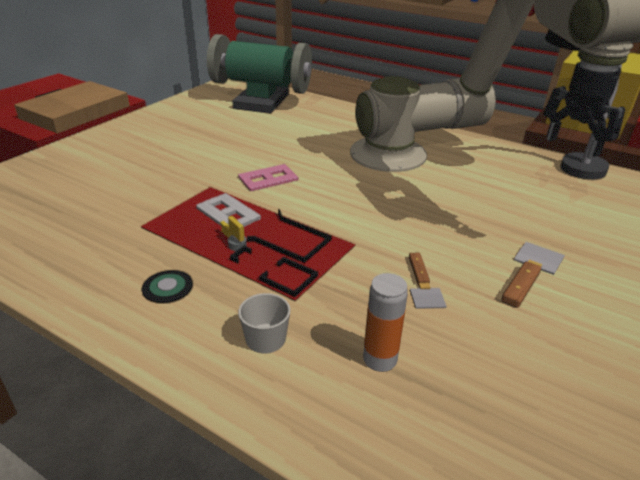

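The top view shows the tray at about (332–540, 197–310), with the keeper at (435,230). There are two scrapers: the small one at (243,287) and a large one at (155,357). The smaller one is meant. There are two slotted plates: the grey aluminium one on the red floor at (483,276) and a pink one on the bench at (500,374). The grey one is meant. The spray can is at (228,163), the tub at (328,138) and the disc at (443,150).

```bash
cat > meas.py <<'E'
from h import *
def big(m,lo=200):
    n,l,s,c=cv2.connectedComponentsWithStats(m.astype(np.uint8)); return [(l==i) for i in range(1,n) if s[i,4]>lo]
def undist(im,px): 
    k,d=K(im); return cv2.undistortPoints(np.array(px,float).reshape(-1,1,2),k,d,P=k).reshape(-1,2)
def rectplane(im,m,z,st=None):
    c=max(cv2.findContours(m.astype(np.uint8),cv2.RETR_EXTERNAL,cv2.CHAIN_APPROX_NONE)[0],key=cv2.contourArea)
    p=onplane(im,c.reshape(-1,2),z,st)[:,:2]
    r=cv2.minAreaRect((p*1000).astype(np.float32)); return r,p
E
python3 - <<'E'
from meas import *
import pickle
im,s=pickle.load(open("top.pkl","rb"));f=im["frame"];hsv=cv2.cvtColor(f,cv2.COLOR_RGB2HSV)
H,S,V=[hsv[...,i].astype(int) for i in range(3)]
yy,xx=np.mgrid[:480,:640]
roi=(xx>310)&(xx<560)&(yy>185)&(yy<325)
red=roi&((H<6)|(H>174))&(S>180)&(V>60)
dark=roi&(V<60)
yel=roi&(H>22)&(H<34)&(S>200)&(V>90)
m=max(big(red|(dark&(xx<440))),key=np.sum)
r,p=rectplane(im,m,.006);print("tray",r,cv2.boxPoints(r))
pl=roi&(S<60)&(V>100)&(xx>440)
m=max(big(pl),key=np.sum);r,p=rectplane(im,m,.016);print("plate",r)
sr=(xx>200)&(xx<280)&(yy>240)&(yy<335)
w=sr&((H<16))&(S>130);b=sr&(S<70)&(yy<292)
for n,mm,z in(("handle",w,.016),("blade",b,.004)):
    mm=max(big(mm,50),key=np.sum);r,p=rectplane(im,mm,z);print(n,r,mm.sum())
for n,px in(("plate",[483,284]),("floor",[500,220]),("handle",[255,305]),("blade",[230,270]),("keeper",[435,227])):print(n,bydepth(im,[px]))
ys=np.argwhere(yel)[:,::-1];P=bydepth(im,ys);hi=P[P[:,2]>.06];print("key",len(ys),hi.mean(0),hi.min(0),hi.max(0),cv2.minAreaRect((hi[:,:2]*1000).astype(np.float32)))
c=f[170:330,200:550];cv2.imwrite("pics/c1.png",cv2.resize(c,None,fx=2.28,fy=2.28,interpolation=cv2.INTER_CUBIC)[:,:,::-1])
E
```

```text
tray ((572.6104125976562, -73.9739990234375), (438.6170959472656, 227.79737854003906), 88.44976043701172) [[ 452.82034 -290.1209 ]
 [ 680.53436 -296.28363]
 [ 692.4005   142.17291]
 [ 464.68646  148.33563]]
plate ((526.8054809570312, -166.01141357421875), (140.08352661132812, 87.72509002685547), 75.81784057617188)
handle ((468.4063720703125, 303.51898193359375), (96.3141098022461, 25.79704475402832), 35.98170471191406) 558
blade ((538.6841430664062, 356.3763732910156), (57.096771240234375, 62.02444076538086), 36.40066146850586) 785
plate [[ 0.50874207 -0.16713574  0.01139476]]
floor [[ 0.64436368 -0.21092532  0.00497018]]
handle [[0.46383918 0.29992103 0.01344244]]
blade [[0.53557186 0.35486293 0.00325458]]
keeper [[ 0.61678029 -0.05713628  0.06918072]]
key 228 [ 0.6173954  -0.06243728  0.06933063] [ 0.60543041 -0.08529562  0.0626248 ] [ 0.62881758 -0.03978727  0.07374251] ((617.7581787109375, -62.85609436035156), (48.47474670410156, 10.616447448730469), 70.06077575683594)
```

View pics/c1.png

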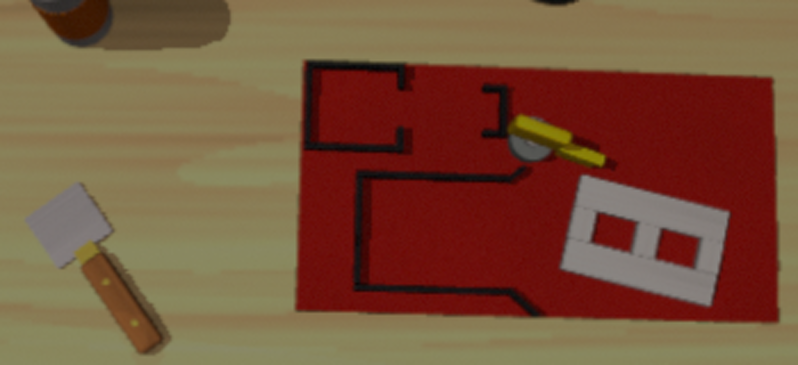

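The crop confirms the choices. The grey plate on the red floor measures 140×88 mm, and the small scraper's handle measures 96×26 mm, so both match the given sizes. From the tray I get a yaw of −1.55° and an origin at (576, −62). That predicts the keeper at (618, −63), and I measured (618, −63). I'll start with the scraper.

Call:
apply_moves --pt "-37.3 -6.9 0 0 0 0 1" --pt "-37.3 -6.9 0 0 0 0 1" --pt "-37.3 -6.9 0 0 0 0 1" --pt "-37.3 -6.9 0 0 0 0 1" --pt "-37.3 -6.9 0 0 0 0 1" --pt "-37.3 -6.9 0 0 0 0 1" --pt "-37.3 -6.9 0 0 0 0 1" --pt "-37.3 -6.9 0 0 0 0 1" --pt "0 0 0 0 0 10 1" --pt "0 0 0 0 0 10 1" --pt "0 0 0 0 0 10 1" --pt "0 0 0 0 0 10 1"

```text
time_s: 1.65
position: [0.4837, 0.3157, 0.231]
tool_rot: [[-0.405, 0.914, -0.001], [0.914, 0.405, -0.0], [0.0, -0.001, -1.0]]
ft_force: [0.5, 0.7, 0.9]
grip_width: 0.0855
gripper_force: 0.0
```

Call:
apply_moves --pt "0 0 0 0 0 9.75 0.7" --pt "0 0 0 0 0 9.75 0.7" --pt "0 0 0 0 0 9.75 0.7" --pt "0 0 0 0 0 9.75 0.7" --pt "0 0 0 0 0 9.75 0.7" --pt "0 0 0 0 0 9.75 0.7" --pt "0 0 0 0 0 9.75 0.7" --pt "0 0 0 0 0 9.75 0.7" --pt "0 0 0 0 0 0 0.7"

```text
time_s: 2.78
position: [0.4837, 0.3158, 0.231]
tool_rot: [[0.806, 0.592, -0.001], [0.592, -0.806, -0.0], [-0.001, -0.0, -1.0]]
ft_force: [-0.1, 0.1, -0.0]
grip_width: 0.0597
gripper_force: 0.0
```

```bash
cat > go.py <<'E'
from h import *
def go(x,y,z=None,yaw=None):
    "print shift in tool axes (mm) and turn (deg) to reach world x,y,z mm / tool-y yaw"
    s=telemetry.observe();R=s["tool_rot"];p=s["position"]*1000
    d=np.array([x,y,p[2] if z is None else z])-p
    cy=np.degrees(np.arctan2(R[1,1],R[0,1]))
    print("t",s["time_s"],"p",p.round(1),"yaw",cy.round(2),"tool shift",(R.T@d).round(1),"tilt",R[:,2].round(4),"turn",None if yaw is None else round(cy-yaw,2),"F",s["ft_force"].round(1),"w",s["grip_width"],s["gripper_force"])
E
python3 - <<'E'
from go import *
from meas import *
go(483.8,315.4,4,-53.6)
s=telemetry.observe();im=get_image("wrist");f=im["frame"]
hsv=cv2.cvtColor(f,cv2.COLOR_RGB2HSV);H,S,V=[hsv[...,i].astype(int) for i in range(3)]
w=(H<16)&(S>130)&(V>50)
for m in big(w,300):
    r,p=rectplane(im,m,.016,s);print("handle",r,m.sum())
b=(S<70)&(V>90)
for m in big(b,1500):
    r,p=rectplane(im,m,.004,s);print("grey",r,m.sum(),np.argwhere(m).mean(0))
cv2.imwrite("pics/w1.png",f[:,:,::-1])
E
```

```text
t 2.775 p [483.7 315.8 231. ] yaw -53.68 tool shift [-1.00e-01  4.00e-01  2.27e+02] tilt [-6.e-04 -2.e-04 -1.e+00] turn -0.08 F [-0.1  0.1 -0. ] w 0.05970663142694314 0.0
handle ((400.91888427734375, 501.3533630371094), (36.78089904785156, 141.2362518310547), 87.40811157226562) 5949
handle ((574.0949096679688, 81.0869140625), (150.9688262939453, 223.38967895507812), 88.4204330444336) 9236
handle ((645.5584106445312, 94.81053161621094), (81.36226654052734, 65.89985656738281), 88.47685241699219) 3720
handle ((468.52850341796875, 306.6974792480469), (96.2740707397461, 25.61823272705078), 36.7540397644043) 2938
handle ((532.4251708984375, 5.1281280517578125), (169.76443481445312, 93.75536346435547), 89.02014923095703) 7949
grey ((538.1948852539062, 357.5729675292969), (56.35108184814453, 60.57577133178711), 36.24186706542969) 4623 [123.30932295 324.69565217]
grey ((276.4048156738281, 507.9443359375), (85.79673767089844, 79.87312316894531), 87.07354736328125) 5662 [259.34281173  43.38396326]
```

View pics/w1.png

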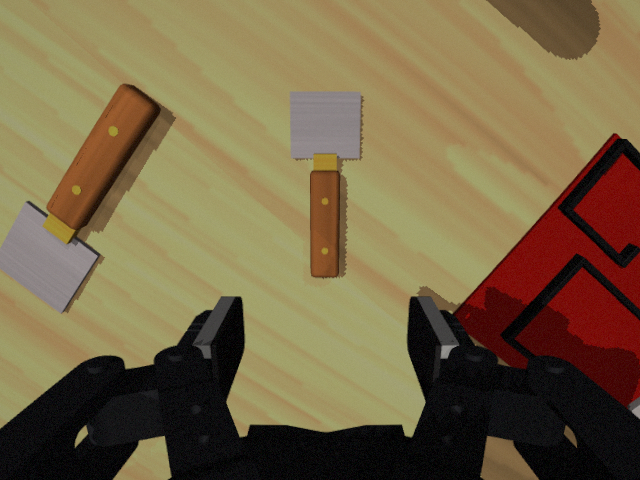

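The wrist view shows the small scraper at (325,190), aligned with the fingers. The large look-alike is at (90,190). I'll descend and grip the handle.

Call:
apply_moves --pt "0.5 -0.7 40 0 0 0 0.6" --pt "0 0 40 0 0 0 0.6" --pt "0 0 40 0 0 0 0.6" --pt "0 0 40 0 0 0 0.6" --pt "0 0 35 0 0 0 0.6" --pt "0 0 18 0 0 0 0.6" --pt "0 0 9 0 0 0 0.6" --pt "0 0 5 0 0 0 0.5" --pt "0 0 0 0 0 0 0.4"

```text
time_s: 3.95
position: [0.484, 0.3168, 0.0046]
tool_rot: [[0.806, 0.592, 0.001], [0.592, -0.806, 0.0], [0.001, 0.0, -1.0]]
ft_force: [-0.2, 0.1, -0.1]
grip_width: 0.034
gripper_force: 0.0
```

Call:
apply_moves --pt "0 0 0 0 0 0 0.3" --pt "0 0 0 0 0 0 0.2" --pt "0 0 0 0 0 0 0" --pt "0 0 0 0 0 0 0" --pt "0 0 0 0 0 0 0" --grip_force 60

```text
time_s: 4.58
position: [0.4842, 0.3169, 0.0053]
tool_rot: [[0.807, 0.591, 0.001], [0.591, -0.807, 0.001], [0.002, 0.0, -1.0]]
ft_force: [-1.0, -0.9, 5.2]
grip_width: 0.0241
gripper_force: 59.7
```

Call:
apply_moves --pt "0 0 -5 0 0 0 0" --pt "0 0 -15 0 0 0 0" --pt "0 0 -30 0 0 0 0" --pt "0 0 -40 0 0 0 0" --pt "0 0 0 0 0 0 0" --pt "0 0 0 0 0 0 0"

```text
time_s: 5.32
position: [0.4834, 0.3165, 0.0942]
tool_rot: [[0.807, 0.591, -0.001], [0.591, -0.807, -0.0], [-0.001, -0.0, -1.0]]
ft_force: [-0.1, -0.9, -2.1]
grip_width: 0.0242
gripper_force: 59.1
```

Run:
```python
from go import *
from meas import *
go(647,36,95,-1.55)
s=telemetry.observe();im=get_image("wrist");f=im["frame"]
P=bydepth(im,np.argwhere(np.ones((480,640)))[:,::-1],s).reshape(480,640,3)
Q=(P-s["position"])@s["tool_rot"]   # tool frame
hsv=cv2.cvtColor(f,cv2.COLOR_RGB2HSV);H,S,V=[hsv[...,i].astype(int) for i in range(3)]
yy,xx=np.mgrid[:480,:640]
m=(S<70)&(V>90)&(P[...,2]>.07)&(Q[...,0]>0)&(Q[...,0]<.13)&(abs(Q[...,1])<.06)
m=max(big(m,100),key=np.sum);q=Q[m];print("blade tool-frame",m.sum(),q.min(0),q.max(0),np.median(q,0))
print(cv2.minAreaRect((q[:,:2]*1000).astype(np.float32)), np.linalg.lstsq(np.c_[q[:,:2],np.ones(len(q))],q[:,2],rcond=None)[0])
cv2.imwrite("pics/w2.png",f[:,:,::-1])
```

```text
t 5.325 p [483.4 316.5  94.2] yaw -53.77 tool shift [-33.9 323.   -0.8] tilt [-6.e-04 -2.e-04 -1.e+00] turn -52.22 F [-0.1 -0.9 -2.1] w 0.0242167400697467 59.108389019966125
blade tool-frame 29669 [ 0.03967057 -0.03076061 -0.14282779] [0.09618177 0.02978616 0.00380545] [ 0.06999117 -0.00026047  0.00114531]
((67.91880798339844, -0.4873199462890625), (56.51664352416992, 60.532569885253906), 0.019723009318113327) [0.00301362 0.00106303 0.0004267 ]
```

View pics/w2.png

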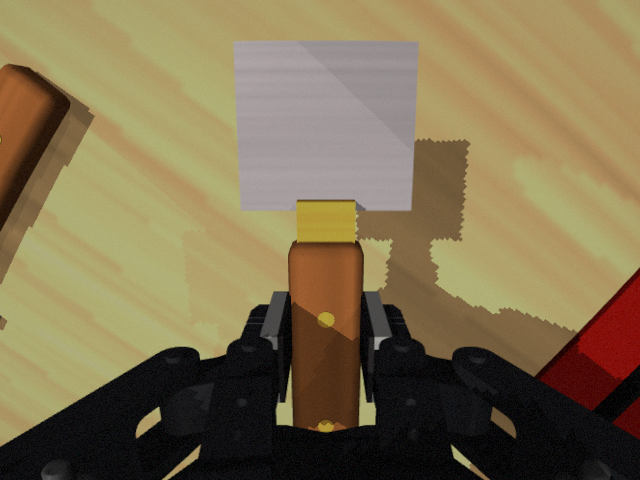

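The scraper is held level and on centre (blade centre at tool x 68, y −0.5). I'll carry it over the compartment.

Call:
apply_moves --pt "-4.2 40.4 0 0 0 0 0" --pt "-4.2 40.4 0 0 0 0 0" --pt "-4.2 40.4 0 0 0 0 0" --pt "-4.2 40.4 0 0 0 0 0" --pt "-4.2 40.4 0 0 0 0 0" --pt "-4.2 40.4 0 0 0 0 0" --pt "-4.2 40.4 0 0 0 0 0" --pt "-4.2 40.4 0 0 0 0 0"

```text
time_s: 6.38
position: [0.6478, 0.0349, 0.0929]
tool_rot: [[0.807, 0.591, -0.003], [0.591, -0.807, 0.0], [-0.002, -0.002, -1.0]]
ft_force: [0.7, -0.4, -1.5]
grip_width: 0.0243
gripper_force: 59.2
```

Call:
apply_moves --pt "0 0 0 0 0 -8.7 0" --pt "0 0 0 0 0 -8.7 0" --pt "0 0 0 0 0 -8.7 0" --pt "0 0 0 0 0 -8.7 0" --pt "0 0 0 0 0 -8.7 0" --pt "0 0 0 0 0 -8.7 0" --pt "0 0 0 0 0 0 0" --pt "0 0 0 0 0 0 0"

```text
time_s: 7.38
position: [0.6475, 0.0361, 0.0937]
tool_rot: [[0.03, 1.0, -0.001], [1.0, -0.03, 0.0], [0.0, -0.001, -1.0]]
ft_force: [-0.1, -0.2, -2.0]
grip_width: 0.0242
gripper_force: 59.3
```

Run:
```python
from go import *
from meas import *
go(647.1,36.1,30,-1.55)
s=telemetry.observe();im=get_image("wrist");f=im["frame"]
hsv=cv2.cvtColor(f,cv2.COLOR_RGB2HSV);H,S,V=[hsv[...,i].astype(int) for i in range(3)]
cv2.imwrite("pics/w3.png",f[:,:,::-1])
st=s
# predicted wall corners of compartment wide part top (z 20mm) reprojected, to overlay
k,d=K(im);e,R=pose(im,s)
ex=np.array([.99963,-.02706]);ey=np.array([.02706,.99963]);o=np.array([575.92,-62.08])
L=[(33,200),(103,200),(33,122),(103,122),(50,122),(86,122),(50,116),(86,116)]
W=np.array([np.r_[(o+a*ex+b*ey)/1000,.020] for a,b in L])
c=(W-e)@R;u,_=cv2.projectPoints((c*[1,-1,-1]).reshape(-1,1,3),np.zeros(3),np.zeros(3),k,d);g=f[:,:,::-1].copy()
for q in u.reshape(-1,2): cv2.circle(g,tuple(int(v) for v in q.round()),3,(0,255,0),-1)
cv2.imwrite("pics/w3.png",g)
```

```text
t 7.375 p [647.5  36.1  93.7] yaw -1.74 tool shift [-0.  -0.3 63.7] tilt [-1.2e-03  2.0e-04 -1.0e+00] turn -0.19 F [-0.1 -0.2 -2. ] w 0.024225307381077473 59.25536334514618
```

View pics/w3.png

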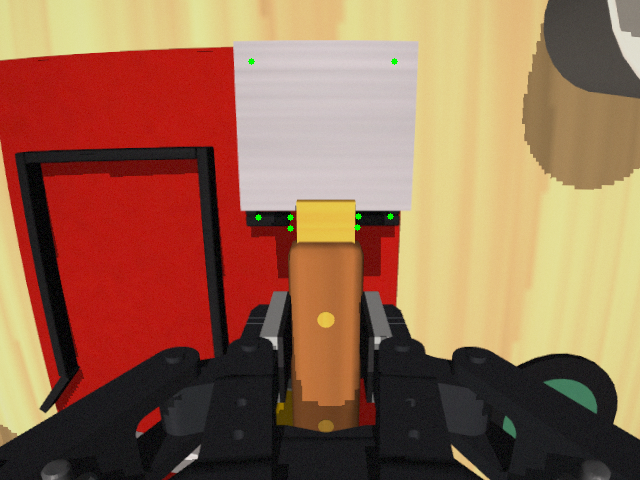

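The predicted compartment corners (green) fall on the visible black wall at rows 211–228, so alignment is good. I'll lower the scraper.

Call:
apply_moves --pt "0 -0.3 20 0 0 -0.2 0" --pt "0 0 20 0 0 0 0" --pt "0 0 20 0 0 0 0" --pt "0 0 10 0 0 0 0" --pt "0 0 6 0 0 0 0" --pt "0 0 4 0 0 0 0" --pt "0 0 2 0 0 0 0" --pt "0 0 0 0 0 0 0"

```text
time_s: 8.43
position: [0.6476, 0.0361, 0.0126]
tool_rot: [[0.024, 1.0, 0.0], [1.0, -0.024, -0.0], [-0.0, 0.0, -1.0]]
ft_force: [0.1, 0.5, -1.1]
grip_width: 0.0242
gripper_force: 59.3
```

Call:
apply_moves --pt "0 0 1 0 0 0 0" --pt "0 0 0 0 0 0 0.32" --pt "0 0 0 0 0 0 0.4" --pt "0 0 0 0 0 0 0.5" --pt "0 0 -5 0 0 0 0.5" --pt "0 0 -20 0 0 0 0.5" --pt "0 0 -40 0 0 0 0.5" --pt "0 0 -40 0 0 0 0.5" --pt "0 0 -40 0 0 0 0.5" --pt "0 0 -20 0 0 0 0.5"

```text
time_s: 9.68
position: [0.6479, 0.0361, 0.1793]
tool_rot: [[0.024, 1.0, 0.004], [1.0, -0.024, -0.0], [-0.0, 0.004, -1.0]]
ft_force: [-0.0, -0.4, -0.0]
grip_width: 0.0427
gripper_force: 0.0
```

Run:
```python
from go import *
from meas import *
go(526.8,-166,120,75.8)
s=telemetry.observe()
for n in("wrist","top"):
    s=telemetry.observe();im=get_image(n);st=s if n=="wrist" else None;f=im["frame"]
    hsv=cv2.cvtColor(f,cv2.COLOR_RGB2HSV);H,S,V=[hsv[...,i].astype(int) for i in range(3)]
    for z in(.010,.016):
      for m in big((S<70)&(V>90),200):
        r,p=rectplane(im,m,z,st)
        if .45<r[0][0]/1000<.75 and abs(r[0][1])<250: print(n,z,r,m.sum(),bydepth(im,[np.argwhere(m).mean(0)[::-1]],st))
    cv2.imwrite(f"pics/{n}4.png",f[:,:,::-1])
```

```text
t 9.675 p [647.9  36.1 179.3] yaw -1.37 tool shift [-204.9 -116.5   59. ] tilt [ 3.7e-03 -5.0e-04 -1.0e+00] turn -77.17 F [-0.  -0.4 -0. ] w 0.04268676461337964 0.0
wrist 0.01 ((649.071533203125, 104.26001739501953), (56.08604431152344, 60.200687408447266), 88.48165130615234) 6361 [[0.64915548 0.10530637 0.00994606]]
wrist 0.01 ((576.8564453125, -49.6976318359375), (56.67770004272461, 16.795272827148438), 71.58604431152344) 832 [[0.62299652 0.04809275 0.20650837]]
wrist 0.01 ((716.08935546875, -52.763023376464844), (16.753753662109375, 57.69548797607422), 16.57942771911621) 841 [[0.67379613 0.0463779  0.20554352]]
wrist 0.01 ((605.8882446289062, -61.88874816894531), (46.87041473388672, 15.236552238464355), 66.54705047607422) 577 [[ 0.6083604  -0.05575289  0.02464375]]
wrist 0.01 ((629.9067993164062, -70.21455383300781), (37.8041877746582, 11.48475170135498), 86.1466064453125) 273 [[ 0.63142353 -0.06264941  0.02571053]]
wrist 0.01 ((494.4010925292969, -194.46109008789062), (76.47039031982422, 25.09218406677246), 52.631229400634766) 990 [[ 0.49426869 -0.18907616  0.01611371]]
wrist 0.0
[... 1435 characters left out ...]
44, 44.87075424194336), 76.12366485595703) 561 [[ 0.50234993 -0.15534025  0.0128668 ]]
top 0.016 ((602.364013671875, -13.637580871582031), (562.256103515625, 172.58033752441406), 0.26725348830223083) 12761 [[0.47199912 0.0758751  0.53392102]]
top 0.016 ((709.0023193359375, -69.46219635009766), (189.2067413330078, 310.6305847167969), 85.71587371826172) 3609 [[0.58225665 0.00150201 0.41804879]]
top 0.016 ((648.4589233398438, 103.252685546875), (53.86396408081055, 59.269351959228516), 89.6460189819336) 735 [[0.64977595 0.10304964 0.00960232]]
top 0.016 ((507.1002502441406, -155.67630004882812), (80.3742446899414, 44.61348342895508), 76.12370300292969) 561 [[ 0.50234993 -0.15534025  0.0128668 ]]
```

View pics/wrist4.png

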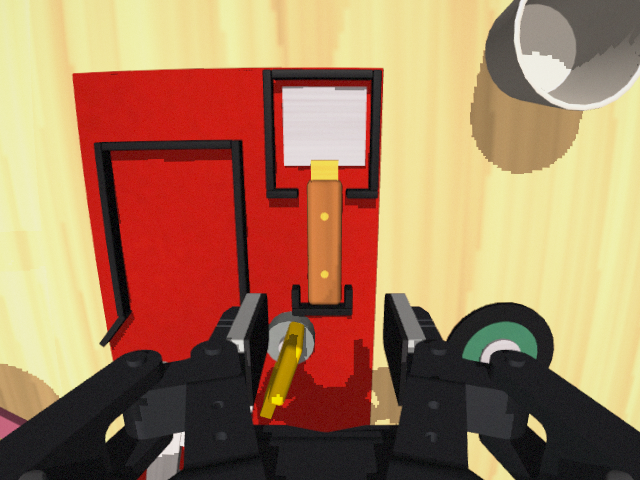

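The scraper lies in its compartment, blade centre at (649,104) mm against (648.5,104) expected. Next is the plate.

Call:
apply_moves --pt "-34.2 -19.4 0 0 0 0 0.5" --pt "-34.2 -19.4 0 0 0 0 0.5" --pt "-34.2 -19.4 0 0 0 0 0.5" --pt "-34.2 -19.4 0 0 0 0 0.5" --pt "-34.2 -19.4 0 0 0 0 0.5" --pt "-34.2 -19.4 0 0 0 0 0.5" --pt "0 0 0 0 0 -9.65 0.5" --pt "0 0 0 0 0 -9.65 0.5" --pt "0 0 0 0 0 -9.65 0.5" --pt "0 0 0 0 0 -9.65 0.5"

```text
time_s: 11.02
position: [0.5257, -0.166, 0.1752]
tool_rot: [[-0.609, 0.793, -0.002], [0.793, 0.609, 0.001], [0.002, -0.001, -1.0]]
ft_force: [0.7, 0.4, -0.5]
grip_width: 0.0427
gripper_force: 0.0
```

Call:
apply_moves --pt "0 0 0 0 0 -9.65 0.5" --pt "0 0 0 0 0 -9.65 0.5" --pt "0 0 0 0 0 -9.65 0.5" --pt "0 0 0 0 0 -9.65 0.5" --pt "0 0 0 0 0 0 0.5" --pt "0 0 0 0 0 0 0.5"

```text
time_s: 11.78
position: [0.526, -0.1661, 0.1759]
tool_rot: [[-0.969, 0.248, -0.001], [0.248, 0.969, 0.0], [0.001, 0.0, -1.0]]
ft_force: [-0.2, -0.6, -0.1]
grip_width: 0.0429
gripper_force: 0.0
```

Run:
```python
from go import *
from meas import *
go(526.8,-166,60,75.8)
s=telemetry.observe();im=get_image("wrist");f=im["frame"]
hsv=cv2.cvtColor(f,cv2.COLOR_RGB2HSV);H,S,V=[hsv[...,i].astype(int) for i in range(3)]
P=bydepth(im,np.argwhere(np.ones((480,640)))[:,::-1],s).reshape(480,640,3)
m=(S<70)&(V>80)&(P[...,2]<.03)&(P[...,2]>.005)
m=max(big(m,500),key=np.sum);r,p=rectplane(im,m,.016,s);print(r,m.sum())
red=((H<6)|(H>174))&(S>150)
for q in big(red,200):
    r,p=rectplane(im,q,.016,s)
    if q.sum()<9000: print("slot?",r,q.sum(),np.argwhere(q).mean(0))
cv2.imwrite("pics/w5.png",f[:,:,::-1])
```

```text
t 11.775 p [ 526.  -166.1  175.9] yaw 75.64 tool shift [ -0.9   0.3 115.9] tilt [-7.e-04  4.e-04 -1.e+00] turn -0.16 F [-0.2 -0.6 -0.1] w 0.04294068119132272 0.0
((525.8572998046875, -166.03248596191406), (140.3739471435547, 87.7859115600586), 75.79841613769531) 17697
slot? ((469.0309143066406, 12.296375274658203), (145.6518096923828, 18.894968032836914), 88.49271392822266) 4776 [ 82.83228643 550.55548576]
slot? ((518.1228637695312, -194.4892578125), (37.78299331665039, 27.404069900512695), 75.50115203857422) 1856 [218.61853448 284.83728448]
slot? ((532.4530029296875, -137.14308166503906), (37.78232192993164, 26.633502960205078), 75.69317626953125) 1839 [218.44208809 364.0435019 ]
slot? ((663.5904541015625, -34.063201904296875), (166.49990844726562, 46.83732223510742), 72.96334075927734) 3621 [336.42391605 513.95084231]
```

View pics/w5.png

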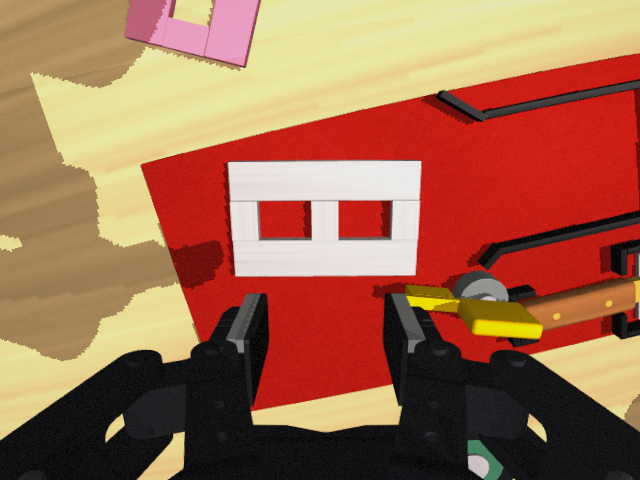

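The wrist view shows the plate under the gripper, slots at (285,218) and (364,218), aligned with the fingers. I'll lower a finger into each slot and grip the 20 mm web.

Call:
apply_moves --pt "0 0 40 0 0 0 0.5" --pt "0 0 40 0 0 0 0.5" --pt "0 0 40 0 0 0 0.5" --pt "0 0 25 0 0 0 0.5" --pt "0 0 12 0 0 0 0.5" --pt "0 0 6 0 0 0 0.5" --pt "0 0 4 0 0 0 0.5" --pt "0 0 0 0 0 0 0.5"

```text
time_s: 12.82
position: [0.5264, -0.1663, 0.0097]
tool_rot: [[-0.97, 0.245, 0.001], [0.245, 0.97, -0.0], [-0.001, -0.0, -1.0]]
ft_force: [-0.1, 0.0, 0.6]
grip_width: 0.0427
gripper_force: 0.0
```

Call:
apply_moves --pt "0 0 0 0 0 0 0.35" --pt "0 0 0 0 0 0 0.2" --pt "0 0 0 0 0 0 0" --pt "0 0 0 0 0 0 0" --pt "0 0 0 0 0 0 0" --grip_force 40

```text
time_s: 13.45
position: [0.5264, -0.1664, 0.01]
tool_rot: [[-0.97, 0.245, 0.001], [0.245, 0.97, -0.001], [-0.001, -0.0, -1.0]]
ft_force: [-1.4, 0.3, 5.9]
grip_width: 0.0183
gripper_force: 39.6
```

Call:
apply_moves --pt "0 0 -1 0 0 -4.2 0" --pt "0 0 0 0 0 -4.2 0" --pt "0 0 0 0 0 -4.2 0" --pt "-1.7 10 0 0 0 0 0" --pt "0 20 0 0 0 0 0" --pt "0 20 0 0 0 0 0" --pt "0 20 0 0 0 0 0" --pt "0 10 0 0 0 0 0" --pt "0 0 0 0 0 0 0"

```text
time_s: 14.58
position: [0.5301, -0.0855, 0.0104]
tool_rot: [[-1.0, 0.026, 0.0], [0.026, 1.0, -0.0], [-0.0, -0.0, -1.0]]
ft_force: [-0.3, 0.7, -3.2]
grip_width: 0.0185
gripper_force: 39.3
```

Run:
```python
from go import *
from meas import *
go(533.2,21.1,10.5,88.45)
s=telemetry.observe();im=get_image("wrist");f=im["frame"]
hsv=cv2.cvtColor(f,cv2.COLOR_RGB2HSV);H,S,V=[hsv[...,i].astype(int) for i in range(3)]
P=bydepth(im,np.argwhere(np.ones((480,640)))[:,::-1],s).reshape(480,640,3)
m=(S<70)&(V>80)&(P[...,2]<.03)&(P[...,2]>.005)
m=max(big(m,500),key=np.sum);r,p=rectplane(im,m,.016,s);print(r,m.sum(),P[m][:,2].min(),np.median(P[m][:,2]))
cv2.imwrite("pics/w6.png",f[:,:,::-1])
```

```text
t 14.575 p [530.1 -85.5  10.4] yaw 88.5 tool shift [-3.000e-01  1.067e+02 -1.000e-01] tilt [ 0.e+00 -1.e-04 -1.e+00] turn 0.05 F [-0.3  0.7 -3.2] w 0.018527008650393043 39.2803555727005
((529.5955200195312, -84.78263092041016), (140.6160888671875, 88.98136901855469), 88.5256118774414) 49233 0.005089444629011508 0.016515086485839048
```

View pics/w6.png

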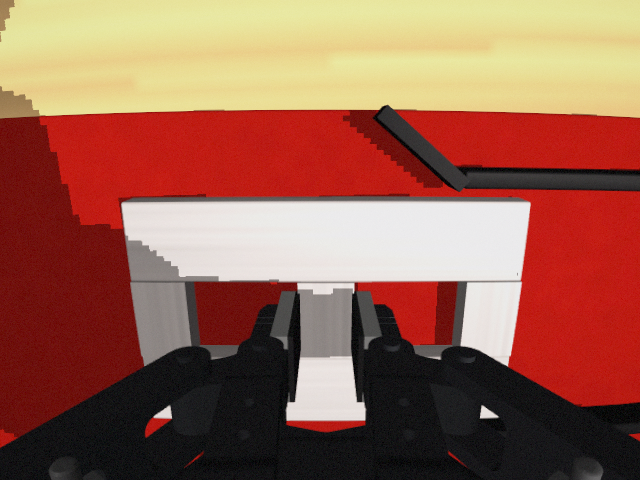

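The plate is held straight (88.5°) with its edge clear of the bay's side wall at row ~188. I'll keep sliding.

Call:
apply_moves --pt "-0.3 15 0 0 0 0 0" --pt "0 20 0 0 0 0 0" --pt "0 20 0 0 0 0 0" --pt "0 20 0 0 0 0 0" --pt "0 12 0 0 0 0 0" --pt "0 8 0 0 0 0 0" --pt "0 4 0 0 0 0 0" --pt "0 3 0 0 0 0 0" --pt "0 0 0 0 0 0 0"

```text
time_s: 15.75
position: [0.5332, 0.0155, 0.0103]
tool_rot: [[-1.0, 0.028, -0.0], [0.028, 1.0, -0.0], [0.0, -0.0, -1.0]]
ft_force: [0.5, -0.7, -2.7]
grip_width: 0.0184
gripper_force: 39.4
```

Call:
apply_moves --pt "0 2 0 0 0 0 0" --pt "0 1.5 0 0 0 0 0" --pt "0 1 0 0 0 0 0" --pt "0 1 0 0 0 0 0" --pt "0 0 0 0 0 0 0"

```text
time_s: 16.38
position: [0.5333, 0.0211, 0.0103]
tool_rot: [[-1.0, 0.027, 0.0], [0.027, 1.0, -0.0], [-0.0, -0.0, -1.0]]
ft_force: [0.3, -0.2, -3.8]
grip_width: 0.0186
gripper_force: 39.4
```

Call:
apply_moves --pt "0 1 0 0 0 0 0" --pt "0 1 0 0 0 0 0" --pt "0 0 0 0 0 0 0"

```text
time_s: 16.75
position: [0.5333, 0.0213, 0.0104]
tool_rot: [[-1.0, 0.027, -0.0], [0.027, 1.0, -0.003], [0.0, -0.003, -1.0]]
ft_force: [-2.3, -12.8, -2.0]
grip_width: 0.0185
gripper_force: 39.6
```

The back wall is reached (12.8 N). I'll release and rise.

Call:
apply_moves --pt "0 -0.7 0.7 0 0 0 0" --pt "0 0 0 0 0 0 0.3" --pt "0 0 0 0 0 0 0.42" --pt "0 0 0 0 0 0 0.42" --pt "0 0 -8 0 0 0 0.42" --pt "0 0 -25 0 0 0 0.42" --pt "0 0 -40 0 0 0 0.42" --pt "0 0 -40 0 0 0 0.42" --pt "0 0 -40 0 0 0 0.42" --pt "0 0 0 0 0 0 0.42"

```text
time_s: 18.0
position: [0.5345, 0.0224, 0.1659]
tool_rot: [[-1.0, 0.027, 0.007], [0.027, 1.0, -0.001], [-0.007, -0.001, -1.0]]
ft_force: [0.1, -0.2, -0.2]
grip_width: 0.0356
gripper_force: 0.0
```

Run:
```python
from go import *
from meas import *
go(617.9,-63,130,-20)
s=telemetry.observe();im=get_image("wrist");f=im["frame"]
hsv=cv2.cvtColor(f,cv2.COLOR_RGB2HSV);H,S,V=[hsv[...,i].astype(int) for i in range(3)]
P=bydepth(im,np.argwhere(np.ones((480,640)))[:,::-1],s).reshape(480,640,3)
m=(S<70)&(V>80)&(P[...,2]<.03)&(P[...,2]>.005)
m=max(big(m,500),key=np.sum);r,p=rectplane(im,m,.016,s);print(r,m.sum(),np.median(P[m][:,2]))
yel=(H>20)&(H<36)&(S>180)&(P[...,2]>.055)&(P[...,2]<.09)
if yel.sum()>50:
    q=P[yel];print("bar",yel.sum(),q.min(0),q.max(0),cv2.minAreaRect((q[:,:2]*1000).astype(np.float32)))
```

```text
t 18.0 p [534.5  22.4 165.9] yaw 88.44 tool shift [-85.4 -83.1  36.6] tilt [ 0.0066 -0.0011 -1.    ] turn 108.44 F [ 0.1 -0.2 -0.2] w 0.03563056609777736 0.0
((533.40380859375, 21.94622802734375), (140.60682678222656, 88.09925842285156), 88.40303039550781) 19044 0.016096848446466527
bar 577 [ 0.60342864 -0.08312022  0.05501034] [ 0.61241909 -0.06004177  0.07350957] ((609.9838256835938, -72.48411560058594), (23.82533073425293, 7.332690238952637), 69.75565338134766)
```

The plate is home, centre (533.4,21.9) against (533.2,21.1). Next is the keeper.

Call:
apply_moves --pt "-28.5 -27.7 0 0 0 0 0.6" --pt "-28.5 -27.7 0 0 0 0 0.6" --pt "-28.4 -27.7 0 0 0 0 0.6" --pt "0 0 0 0 0 9.85 0.6" --pt "0 0 0 0 0 9.85 0.6" --pt "0 0 0 0 0 9.85 0.6" --pt "0 0 0 0 0 9.85 0.6" --pt "0 0 0 0 0 9.85 0.6" --pt "0 0 0 0 0 9.85 0.6"

```text
time_s: 19.18
position: [0.6158, -0.0628, 0.1611]
tool_rot: [[-0.485, 0.875, -0.003], [0.875, 0.485, 0.001], [0.002, -0.002, -1.0]]
ft_force: [-0.6, -0.0, 0.3]
grip_width: 0.0513
gripper_force: 0.0
```

Call:
apply_moves --pt "0 0 0 0 0 9.85 0.6" --pt "0 0 0 0 0 9.85 0.6" --pt "0 0 0 0 0 9.85 0.6" --pt "0 0 0 0 0 9.85 0.6" --pt "0 0 0 0 0 9.85 0.6" --pt "0 0 0 0 0 0 0.6" --pt "0 0 0 0 0 0 0.6"

```text
time_s: 20.05
position: [0.6162, -0.0629, 0.1619]
tool_rot: [[0.338, 0.941, -0.001], [0.941, -0.338, 0.0], [-0.0, -0.001, -1.0]]
ft_force: [-0.1, -0.9, 0.6]
grip_width: 0.0517
gripper_force: 0.0
```

Run:
```python
from go import *
from meas import *
go(617.9,-63,44,-20)
for n in("wrist","top"):
    s=telemetry.observe();im=get_image(n);st=s if n=="wrist" else None;f=im["frame"]
    hsv=cv2.cvtColor(f,cv2.COLOR_RGB2HSV);H,S,V=[hsv[...,i].astype(int) for i in range(3)]
    P=bydepth(im,np.argwhere(np.ones((480,640)))[:,::-1],st).reshape(480,640,3)
    yel=(H>20)&(H<36)&(S>180)&(P[...,2]>.06)&(P[...,2]<.09)&(abs(P[...,0]-.618)<.06)&(abs(P[...,1]+.063)<.06)
    if yel.sum()>50:
        q=P[yel];print(n,"bar",yel.sum(),q.min(0),q.max(0),cv2.minAreaRect((q[:,:2]*1000).astype(np.float32)))
```

```text
t 20.05 p [616.2 -62.9 161.9] yaw -19.73 tool shift [  0.5   1.8 117.9] tilt [-1.2e-03  4.0e-04 -1.0e+00] turn 0.27 F [-0.1 -0.9  0.6] w 0.05173073050206968 0.0
wrist bar 1645 [ 0.60463925 -0.08637496  0.06009923] [ 0.63045413 -0.03747189  0.07495922] ((617.4334106445312, -62.07453918457031), (50.505069732666016, 11.350180625915527), 70.20709991455078)
```

Call:
apply_moves --pt "0.4 1.5 40 0 0 0.2 0.6" --pt "0 0 40 0 0 0 0.6" --pt "0 0 20 0 0 0 0.6" --pt "0 0 12 0 0 0 0.6" --pt "0 0 6 0 0 0 0.5" --pt "0 0 0 0 0 0 0.3" --pt "0 0 0 0 0 0 0.15" --pt "0 0 0 0 0 0 0" --pt "0 0 0 0 0 0 0" --pt "0 0 0 0 0 0 0" --grip_force 60

```text
time_s: 21.4
position: [0.6177, -0.0629, 0.0447]
tool_rot: [[0.344, 0.939, -0.001], [0.939, -0.344, 0.0], [-0.0, -0.001, -1.0]]
ft_force: [-4.5, 1.6, 2.9]
grip_width: 0.011
gripper_force: 59.7
```

Call:
apply_moves --pt "0 0 2 0 0 0 0" --pt "0 0 2 0 0 0 0" --pt "0 0 2 0 0 0 0" --pt "0 0 1 0 0 0 0" --pt "0 0 0 0 0 0 0" --pt "0 0 0 0 0 0 0"

```text
time_s: 22.15
position: [0.6179, -0.063, 0.0395]
tool_rot: [[0.344, 0.939, 0.001], [0.939, -0.344, -0.0], [-0.0, 0.001, -1.0]]
ft_force: [-9.0, 2.3, 17.9]
grip_width: 0.0111
gripper_force: 62.0
```

Call:
apply_moves --pt "0 -0.5 0 0 0 0 0" --pt "0 0 0 0 0 8 0" --pt "0 0 0 0 0 8 0" --pt "0 0 0 0 0 8 0" --pt "0 0 0 0 0 0 0"

```text
time_s: 22.78
position: [0.6179, -0.0631, 0.0395]
tool_rot: [[0.697, 0.717, 0.002], [0.717, -0.697, -0.001], [0.001, 0.002, -1.0]]
ft_force: [-7.5, 1.7, 15.6]
grip_width: 0.011
gripper_force: 61.7
```

Turning freely, with low forces. I'll continue to the stop.

Call:
apply_moves --pt "0 0 0 0 0 8 0" --pt "0 0 0 0 0 8 0" --pt "0 0 0 0 0 8 0" --pt "0 0 0 0 0 8 0" --pt "0 0 0 0 0 8 0" --pt "0 0 0 0 0 6 0" --pt "0 0 0 0 0 0 0"

```text
time_s: 23.65
position: [0.6179, -0.0633, 0.0395]
tool_rot: [[1.0, -0.003, 0.002], [-0.003, -1.0, -0.001], [0.002, 0.001, -1.0]]
ft_force: [-7.5, 1.4, 15.6]
grip_width: 0.0107
gripper_force: 61.7
```

Run:
```python
from go import *
go(617.9,-63,44,-94)
print(telemetry.observe()["wrist_torque"])
```

```text
t 23.65 p [617.9 -63.3  39.5] yaw -90.18 tool shift [ 0.  -0.3 -4.5] tilt [ 0.0017 -0.0012 -1.    ] turn 3.82 F [-7.5  1.4 15.6] w 0.010667358971127732 61.6825532913208
[ 0.14617026  1.48790597 -0.03363484]
```

Call:
apply_moves --pt "0 0 0 0 0 2 0" --pt "0 0 -2 0 0 0 0" --pt "0 0 -2 0 0 0 0" --pt "0 0 -2 0 0 0 0" --pt "0 0 -1 0 0 0 0" --pt "0 0 0 0 0 0 0.2" --pt "0 0 0 0 0 0 0.4" --pt "0 0 0 0 0 0 0.5" --pt "0 0 -10 0 0 0 0.5" --pt "0 0 -30 0 0 0 0.5" --pt "0 0 -40 0 0 0 0.5" --pt "0 0 -40 0 0 0 0.5"

```text
time_s: 25.15
position: [0.6175, -0.0629, 0.1666]
tool_rot: [[0.999, -0.037, 0.001], [-0.037, -0.999, -0.0], [0.001, 0.0, -1.0]]
ft_force: [0.3, 0.2, -1.2]
grip_width: 0.0426
gripper_force: 0.0
```

Call:
apply_moves --pt "0 0 -30 0 0 0 0.5" --pt "-30 0 -10 0 0 0 0.5" --pt "-40 0 0 0 0 0 0.5" --pt "-40 0 0 0 0 0 0.5" --pt "0 0 0 0 0 0 0.5" --pt "0 0 0 0 0 0 0.5"

```text
time_s: 25.9
position: [0.5083, -0.0591, 0.2053]
tool_rot: [[0.999, -0.037, 0.002], [-0.037, -0.999, -0.001], [0.002, 0.0, -1.0]]
ft_force: [0.1, 0.4, 0.5]
grip_width: 0.0426
gripper_force: 0.0
```

Run:
```python
from go import *
from meas import *
go(533,21)
s=telemetry.observe();im=get_image("wrist");f=im["frame"]
hsv=cv2.cvtColor(f,cv2.COLOR_RGB2HSV);H,S,V=[hsv[...,i].astype(int) for i in range(3)]
P=bydepth(im,np.argwhere(np.ones((480,640)))[:,::-1],s).reshape(480,640,3)
m=(S<70)&(V>80)&(P[...,2]<.03)&(P[...,2]>.003)
for q in big(m,1500):
    z=np.median(P[q][:,2]);print("grey",z,rectplane(im,q,z,s)[0],q.sum())
yel=(H>20)&(H<36)&(S>170)&(abs(P[...,0]-.60)<.1)&(abs(P[...,1]+.063)<.06)
for lo,hi in((.058,.09),(.012,.03)):
    q=P[yel&(P[...,2]>lo)&(P[...,2]<hi)]
    if len(q)>20: print("bar",len(q),np.percentile(q[:,2],[5,50,95]),cv2.minAreaRect((q[:,:2]*1000).astype(np.float32)))
cv2.imwrite("pics/w9.png",f[:,:,::-1])
```

```text
t 25.9 p [508.3 -59.1 205.3] yaw -92.13 tool shift [ 21.7 -80.9   0. ] tilt [ 1.7e-03 -5.0e-04 -1.0e+00] turn None F [0.1 0.4 0.5] w 0.04263236385922144 0.0
grey 0.010318363485402382 ((649.1194458007812, 103.8860855102539), (56.61683654785156, 60.444698333740234), 88.46186065673828) 5258
grey 0.0163027252424518 ((533.7114868164062, 21.97989273071289), (140.4250946044922, 88.24659729003906), 88.55182647705078) 15078
bar 1491 [0.07021599 0.07187167 0.07327046] ((616.6329345703125, -62.25693893432617), (11.498791694641113, 48.987125396728516), 88.90775299072266)
bar 24 [0.01591475 0.02267736 0.02390639] ((642.7042236328125, -14.336627006530762), (23.166597366333008, 42.64448928833008), 81.80398559570312)
```

View pics/w9.png

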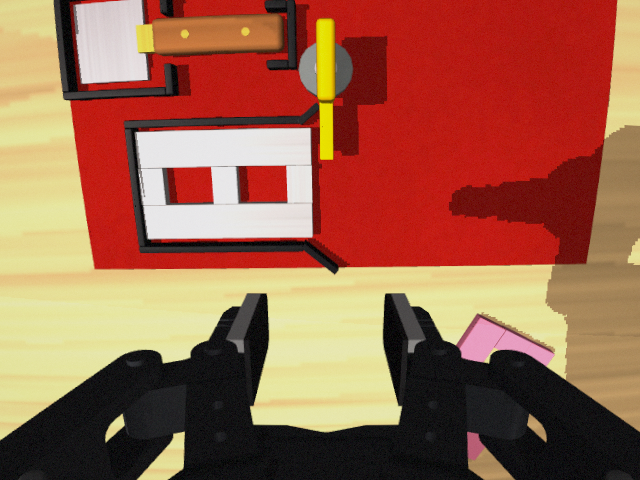

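The final view shows everything in place:
- The nose lies across the bay mouth at (327,130). The keeper is at about 1.29 rad and its top is back at 72 mm.
- The plate is home at (225,183).
- The scraper is in its compartment at (190,40).

I'll hand it in.

```bash
python3 -c "
from rig import env
print(env.close_job())"
```

```text
the job is handed in; nothing more can be done
None
```

The job is handed in at about 26 s of the 67 s allowed, with no verdict returned: by my last measurements the plate is about 1 mm from home, the keeper is closed at about 1.29 rad and sprung up, and the scraper lies flat within about 1 mm of its place.

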